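# Hold the yellow ink panel to the colour reader

## Task

Slide the yellow test panel straight up out of its slot in the rack, and stand it upright on the steel bed of the colour reader, flat against the grey fence and centred over the round reading window. Press it firmly, but without ramming it, down onto the bed and back against the fence at once, and finish while still holding it pressed like that: do not let go. Leave the other panels in their slots and everything else on the bench where it is.

Things in the scene. Friction and masses are not known exactly. Their poses are not given: they have to be found in the camera images.
- yellow_panel: Yellow rigid plastic test panel, 8 mm thick (its x), 100 mm wide (its y), 125 mm high (its z), 100 to 190 g, the same on both faces (a small white patch near the foot of each). Origin: centre of its bottom edge; z up. It starts upright in one of the three rack slots.
- red_panel: Red panel, same size and frame, in another slot; stays there.
- blue_panel: Blue panel, same size and frame, in another slot; stays there.
- rack: Fixed aluminium rack, 172 (its x) by 130 mm (its y), origin: centre of its underside. Three slots at x = -66, 0, +66 mm hold the panels, width along y, on a 10 mm base. Black ribs guide only the two upright edges, 1 mm play either way, up to 72 mm above the bench: 63 mm of each panel stands free, and it must rise 62 mm to come clear. 58 mm of free air between panels.
- reader: Fixed colour reader, white housing 70 mm high and 130 mm wide with a grey fence and a steel bed on its +x side. Origin: at bench height, midway along the foot of the fence's face. Its x axis points level out of the fence's face, over the bed; its y runs along the fence; z up. At the start of a run x points roughly away from the robot.
- fence: The reader's rigid grey fence, 130 mm wide (y), 16 mm thick. Its flat upright face is the plane x = 0 of the reader, from the bed up to 87 mm above the bench; nothing on the reader is higher. The round black reading window (36 mm across, steel rim) is at y = 0, 53 mm above the bench. Same origin and axes as the reader.
- bed: The reader's rigid level steel bed: top 15 mm above the bench, reaching from the fence's face 90 mm out along the reader's x, 130 mm wide (y). Same origin and axes as the reader.
- ink_tin: Ink tin, 76 mm across, 70 mm high, with a yellow band; bystander. Origin: centre of underside.
- small_tin: Ink tin, 60 mm across, 55 mm high, with a blue band; bystander. Origin: centre of underside.
- jar: Jar with black cap, 56 mm across, 70 mm high; bystander. Origin: centre of underside.
- ink_knife: Ink knife (spatula) lying flat on the bench; bystander.
- roller: Hand ink roller lying on the bench, about 170 mm long, 36 mm high; bystander.
Not all that is in view belongs to the job. Leave any orange look-alike of the yellow_panel alone.

How it is judged (in metres and radians):
On the way:
1. The yellow panel has been slid up out of its slot, still upright, until its foot is clear of the rack's ribs (z of yellow_panel in the frame of rack above 0.073 m and angle between yellow_panel's own z axis and vertical below 0.35 rad and x of yellow_panel in the frame of rack between -0.1 and 0.1 m and y of yellow_panel in the frame of rack between -0.04 and 0.04 m), for 0.1 s.
At the end, for the whole second after the job is handed in: The fingers hold the yellow panel pressed with over 3 N on the fence and over 3 N on the bed through the last second; foot within 3 mm of the bed and 5 mm of the fence, upright and flat to the fence within 4 degrees, middle within 20 mm of the window's (contact force between yellow_panel and fence above 3 N and contact force between yellow_panel and bed above 3 N and contact force between the fingers and yellow_panel above 3 N and angle between yellow_panel's own z axis and vertical below 0.07 rad and angle between the x axis of yellow_panel and the x axis of reader, either way round below 0.07 rad and x of yellow_panel in the frame of reader between 0 and 0.009 m and y of yellow_panel in the frame of reader between -0.02 and 0.02 m and z of yellow_panel in the frame of reader between 0.012 and 0.018 m and linear speed of yellow_panel below 0.02 m/s); the arm keeps its last pose, push and grip.
It fails at once if The panel was rammed against fence or bed (over 60 N) (contact force between yellow_panel and fence above 60 N or contact force between yellow_panel and bed above 60 N).
It fails at once if Another panel was moved from its slot (over 15 mm) (distance of any of red_panel, blue_panel from where it was at the start of the episode above 0.015 m).
It fails at once if Something else on the bench was moved (over 30 mm) (distance of any of ink_tin, small_tin, jar, ink_knife, roller from where it was at the start of the episode above 0.03 m).
It also fails if it takes over 53 s, if anything falls off the work surface, if the arm or the gripper's body presses on something with over 40 N, if the wrist force passes 120 N, or if a joint passes its speed limit or range.

## Robot

A 6-joint arm with a two-finger parallel gripper is mounted at the origin on the work surface. World frame = base frame: x ahead of the robot, y to its left, z up, the work surface at z = 0. Lengths are in m, angles in degrees, forces in N, time in s.
With the tool pointing down it reaches from about 0.3 to 0.75 m from the base axis. Payload 8.5 kg.
Tool frame: the origin (TCP) lies at the very end of the fingers, on their centre line; the grasp point (between the pads) lies 19 mm behind it (env.tcp_to_grasp is the distance from the TCP to the grasp point, in m); z points along the fingers, y is the line along which they close (so a half turn about z gives the same grasp; the last joint's range is limited). The gripper opens to 85 mm and grips with 20 to 120 N. Pads are 22 mm wide; open, the fingers measure 114 mm over their backs; the gripper's body (76 mm by 85 mm) begins 54 mm behind the grasp point. The pads swing forward as they close: fully open they stand 13 mm farther back than shut.
Start: joints at [-80.002, 21.807, 74.336, -0, 83.858, -12.336], TCP at [0.209, -0.509, 0.231] pointing down, gripper open.
Joint ranges: [-178.18, 178.18], [-50.72, 133.34], [12.68, 142.11], [-81.47, 261.47], [9.98, 163.14], [-165.26, 165.26]. Speed limits (degrees/s): [136.94, 136.94, 180, 180, 180, 180].

## Interface

Orientations are given as a 3x3 rotation matrix whose columns are the frame's x, y, z axes.
In Python, from rig import status, get_image, env gives the robot as it stands.
- The arm moves only by the shell command python3 -m handwheel 'ROWS' [FORCE]. ROWS is text: rows parted by semicolons, each of 7 numbers parted by spaces: the shift along the world's x, y, z in cm, then the turn, a rotation vector about the world's x, y, z in degrees, then the opening, from 0 (shut) to 1 (fully open). In form: dx dy dz wx wy wz gripper; .... A call has 1 to 8 rows; each row is the pose to reach, as a shift and turn from the pose commanded when the call began; what a row does not reach only later rows make up. A row lasts 1/12 s, in which the tool goes at most 41.7 mm and 7.16 degrees, less where a joint would pass 70% of its speed; a pose out of reach is approached as far as the arm can. A call with a gripper value outside its range is refused whole. The fingers move at their own pace and stop on an object; FORCE is the grip in N (left out, the last holds). Time passes only in rows, so rows that repeat a pose let the fingers close. It gives the time, the measured TCP pose, the force, the opening and the grip force at its end, in the units of the state.
- status.observe(): the state, without advancing time (a new reading comes with each control period).
- get_image(name): name is "scene" or "top"; returns a dict with "color" (384x512x3 uint8, red, green, blue), "vertical_fov" (degrees; the focal length in pixels is half the picture's height over the tangent of half this angle, whatever the lens; pixels are square), "cx", "cy" (the principal point, pixels), "xyz" and "orientation" of the camera in the world. Camera axes: x right, y down, z forward; pixel columns grow to the right and rows downward; lengths in m; the calibration is good to about 2 mm. A picture is of the moment at which its call begins. There is no depth.
- env.close_job(): hands the job in; it is judged then, once.
The state is a dict: "time_s": time; "q": joint angles; "qvel": joint speeds; "joint_efforts": joint torques, N m; "position": TCP position; "tool_rot": TCP orientation; "ft_force": force on the tool from outside, world axes, zero at the start; "wrist_torque": the same for the moment, N m; "grip_width": finger opening in m; "gripper_force": force on a finger pad.
Only numpy, scipy, OpenCV 4.12 (cv2) and the standard library are available. Lean on these libraries where they do the work, as an engineer would, in place of code of your own. Each camera call takes 0.05 s, during which the arm holds its last target. There are 200 camera calls.

## Working session

There is one attempt and no reset: what is moved stays moved. The work goes in short steps, Python scripts to look and compute and a shell command to move; the robot and the scene stay as the last step left them, time stands still between calls to the robot, and variables do not carry over. Pictures are saved under pics/ and viewed, at most 10 in all, crops included, and the job is handed in when it is done.

```bash
mkdir -p pics; ls
python3 - <<'E'
from rig import status,get_image,env
import cv2,pickle
print(status.observe()); d={}
for n in("scene","top"):
    i=get_image(n); d[n]=i; cv2.imwrite(f"pics/{n}0.png",cv2.resize(i["color"][:,:,::-1],(800,600),interpolation=cv2.INTER_CUBIC))
    print(n,{k:v for k,v in i.items() if k!="color"})
pickle.dump(d,open("d0.pkl","wb")); print(env.tcp_to_grasp)
E
```

```text
pics
{'time_s': 0.0, 'q': array([-8.00019593e+01,  2.18411585e+01,  7.43873513e+01,  4.46710911e-04,
        8.38584943e+01, -1.23356095e+01]), 'qvel': array([-0.0621804 , -0.02992077,  0.01547912,  0.06335242,  0.01191557,
        0.03192167]), 'joint_efforts': array([-1.76841022e-03, -4.48469603e+01, -2.31273991e+01, -2.58140490e-04,
        4.80644696e-03,  4.33630177e-06]), 'position': array([ 0.20894565, -0.50842837,  0.23069492]), 'tool_rot': array([[ 9.24987063e-01,  3.79998511e-01, -2.56000775e-04],
       [ 3.79998452e-01, -9.24985911e-01,  1.49679258e-03],
       [ 3.31981840e-04, -1.48179367e-03, -9.99998847e-01]]), 'ft_force': array([-0.9465354 ,  0.83677723, -0.25269025]), 'wrist_torque': array([-0.04204162,  0.00908679,  0.02323026]), 'gripper_force': 0.0, 'grip_width': 0.08532165373924949}
scene {'vertical_fov': 54.20831601300565, 'cx': 258.9826375515912, 'cy': 193.68183784528424, 'xyz': array([1.12082101, 0.34156455, 0.85042973]), 'orientation': array([[-0.51281034,  0.65547293, -0.55441933],
       [ 0.85846443,  0.39755353, -0.32402164],
       [ 0.00802395, -0.64211091, -0.76656976]])}
top {'vertical_fov': 44.41977526207448, 'cx': 252.6716890890076, 'cy': 193.42521562606024, 'xyz': array([ 0.36366871, -0.01880781,  1.65204825]), 'orientation': array([[-0.01556349, -0.99338585,  0.1137644 ],
       [-0.99975319,  0.01726452,  0.01398229],
       [-0.0158539 , -0.1135187 , -0.99340936]])}
0.0187
```

View pics/scene0.png

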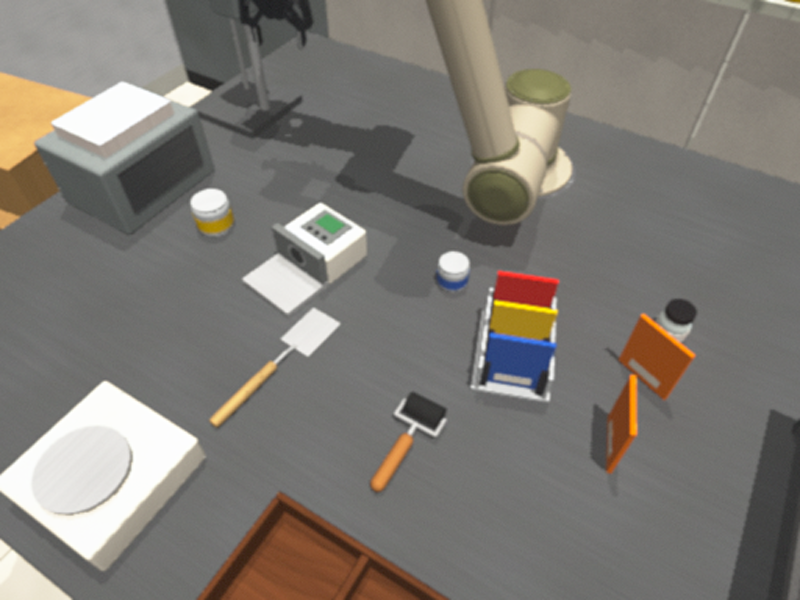

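View pics/top0.png

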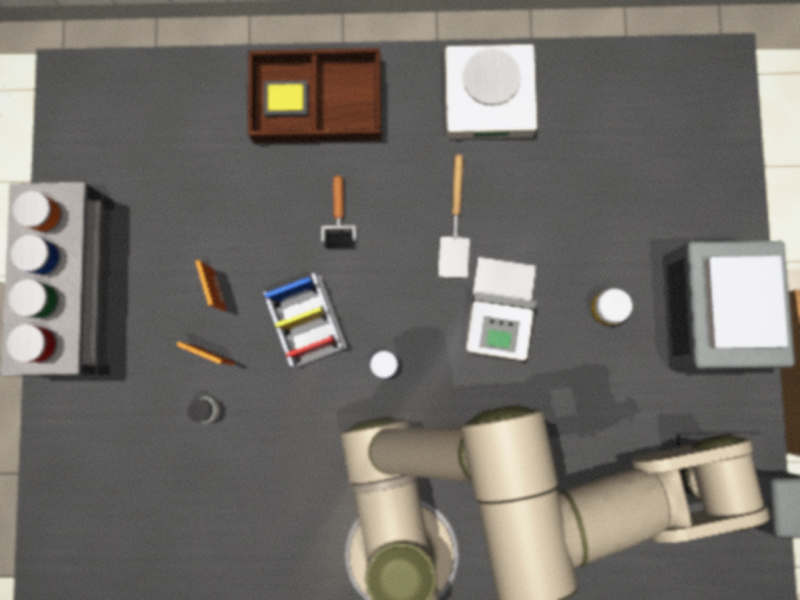

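The scene view shows the yellow panel in the middle slot at about (522,322), with blue and red on either side. The reader is at (305,255), with its bed towards the camera. In the top view the panel's top edge is at about (300,318) and the fence at about (503,298). Next I'll enlarge these areas.

Run:
```python
import cv2,pickle,numpy as np
d=pickle.load(open("d0.pkl","rb"))
for n,o in(("top",[(155,155),(282,148)]),("scene",[(291,164),(153,120)])):
    T=[]
    for (u,v) in o:
        t=cv2.resize(d[n]["color"][v:v+100,u:u+80,::-1],(400,500),interpolation=cv2.INTER_CUBIC)
        for k in range(0,80,10):
            cv2.putText(t,str(u+k),(k*5,10),0,.35,(0,255,0),1); cv2.line(t,(k*5,12),(k*5,18),(0,255,0),1)
        for k in range(10,100,10): cv2.putText(t,str(v+k)+"-",(0,k*5+3),0,.35,(0,255,0),1)
        T.append(t)
    cv2.imwrite(f"pics/c_{n}.png",np.hstack(T))
```

```text
(no output)
```

View pics/c_top.png

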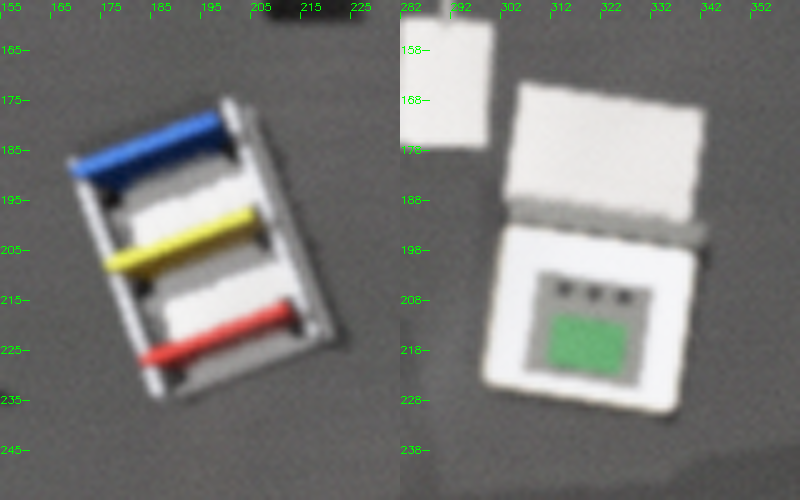

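View pics/c_scene.png

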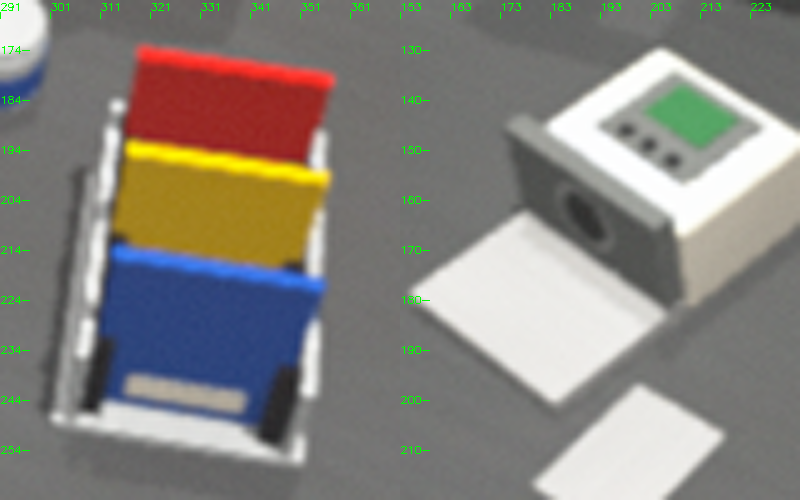

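The crops are clear. The yellow panel's top edge runs from (175.8,207.6) to (205.4,197.6) in the top view, and from (356.2,199.4) to (316.0,193.4) in the scene view. The reader bed corners, fence top edge and window can also be read. I'll triangulate the panel and fit the reader pose.

```bash
cat > h.py <<'E'
import numpy as np,pickle
from scipy.optimize import least_squares
d=pickle.load(open("d0.pkl","rb"))
def proj(n,P):
    c=d[n]; f=192/np.tan(np.radians(c["vertical_fov"]/2)); p=(np.asarray(P)-c["xyz"])@c["orientation"]
    return np.stack([c["cx"]+f*p[...,0]/p[...,2],c["cy"]+f*p[...,1]/p[...,2]],-1)
def tri(a,b):
    r=least_squares(lambda P:np.r_[proj("top",P)-a,proj("scene",P)-b],[.5,0,.1]); return r.x,np.abs(r.fun).max()
def T(p,P):
    c,s=np.cos(p[2]),np.sin(p[2]); P=np.asarray(P,float); return np.stack([p[0]+c*P[...,0]-s*P[...,1],p[1]+s*P[...,0]+c*P[...,1],P[...,2]],-1)
def fit(obs,x0):
    r=least_squares(lambda p:np.concatenate([proj(n,T(p,P))-uv for n,P,uv in obs]),x0,loss="soft_l1"); return r.x,r.fun.reshape(-1,2).round(1)
E
python3 - <<'E'
from h import *
L=tri([175.8,207.6],[356.2,199.4]);R=tri([205.4,197.6],[316,193.4])
print("yellow L,R",L,R,"len",np.linalg.norm(L[0]-R[0]),"yaw of width",np.degrees(np.arctan2(*(L[0]-R[0])[1::-1])))
t=lambda x,y:[282+(x-400)/5-.4,148+y/5-.4]
s=lambda x,y:[153+(x-400)/5-.4,120+y/5-.4]
# +y is left in the top view, right in scene view (x away from robot)
w=.065
for nm,a,b in [("bed far +y",t(520,83),s(557,404)),("bed far -y",t(704,110),s(410,291)),("fence top +y",t(507,197),s(667,228)),("fence top -y",t(706,227),s(511,129))]:
    print(nm,tri(a,b))
obs=[("top",[.09,w,.015],t(520,83)),("top",[.09,-w,.015],t(704,110)),("scene",[.09,w,.015],s(557,404)),("scene",[.09,-w,.015],s(410,291)),
("top",[0,w,.087],t(507,197)),("top",[0,-w,.087],t(706,227)),("scene",[0,w,.087],s(667,228)),("scene",[0,-w,.087],s(511,129)),
("scene",[0,-w,.015],s(525,212)),("scene",[0,0,.053],s(587,218))]
p,f=fit(obs,[.55,-.15,0]);print(p,np.degrees(p[2]));print(f.tolist())
# yellow panel fit with known height .135 
obs=[("top",[0,.05,.135],[175.8,207.6]),("top",[0,-.05,.135],[205.4,197.6]),("scene",[0,.05,.135],[356.2,199.4]),("scene",[0,-.05,.135],[316,193.4])]
p,f=fit(obs,[.55,.15,.3]);print(p,np.degrees(p[2]));print(f.tolist())
# neighbours, top view
tt=lambda x,y:[155+x/5-.4,155+y/5-.4]; ss=lambda x,y:[291+x/5-.4,164+y/5-.4]
for n,a in(("blue",[(72,169),(218,120),(323,287),(112,252)]),("red",[(140,360),(293,308),(333,80),(139,53)])):
    print(n,tri(tt(*a[0]),ss(*a[2])),tri(tt(*a[1]),ss(*a[3])))
E
```

```text
yellow L,R (array([0.49528843, 0.25311467, 0.13522889]), np.float64(0.1438972939118912)) (array([0.52619513, 0.15839085, 0.13125322]), np.float64(0.49006265181063213)) len 0.09971775949438587 yaw of width 108.07058052794842
bed far +y (array([ 0.65026311, -0.18228298,  0.01600676]), np.float64(0.4084043891814986))
bed far -y (array([ 0.62818249, -0.31033654,  0.0180469 ]), np.float64(0.45434010529439206))
fence top +y (array([ 0.55955441, -0.16295607,  0.09034068]), np.float64(0.7298632373913847))
fence top -y (array([ 0.53710218, -0.29535837,  0.08441686]), np.float64(0.9659206796843307))
[ 0.54937152 -0.23059077 -0.17603398] -10.086004098901048
[[-0.4, 0.6], [-0.5, 0.9], [-0.2, -0.0], [0.1, 0.3], [0.3, 0.3], [-1.0, 0.3], [-1.9, 0.6], [-1.1, -0.4], [-0.1, 0.1], [0.1, 0.2]]
[0.51131554 0.20592562 0.32925135] 18.864712891870287
[[-0.2, 0.1], [-0.7, -0.3], [-0.1, 0.0], [-0.4, -0.6]]
blue (array([0.55845941, 0.27539155, 0.13547631]), np.float64(0.1147763519213072)) (array([0.58926538, 0.18071472, 0.13261196]), np.float64(0.23066199826928369))
red (array([0.43322275, 0.23100915, 0.13651922]), np.float64(0.23908104883159353)) (array([0.46447725, 0.13477188, 0.13206872]), np.float64(0.9652842570698397))
```

Measurements:

| Item | Result | Check |
|---|---|---|
| Yellow panel top centre | (0.511, 0.206), z ≈ 0.133, normal at about 18.5° | Expected z 0.135; width measured 99.7 mm against 100 |
| Reader origin | (0.549, -0.231), x axis at about -10° | Bed corners at z ≈ 0.017, against 0.015 |

So the tool needs to turn +86° about z to line up with the panel normal, and I'll travel at z ≈ 0.23.

```bash
python3 -m handwheel '4 9 1 0 0 7 1;8 18 1 0 0 14 .6;12 27 1 0 0 21 .5;15 35 1 0 0 28 .5;17 39 1 0 0 35 .5;19 43 1 0 0 42 .5;20.5 47 1 0 0 49 .5;22 51 1 0 0 56 .5' 40; python3 -m handwheel '3 7 0 0 0 7 .5;6 14 0 0 0 14 .5;8 20 0 0 0 21 .5;8.2 20.4 0 0 0 28 .5;8.2 20.5 0 0 0 30 .5;8.2 20.5 0 0 0 30 .5;8.2 20.5 0 0 0 30 .5'
```

```text
time_s: 0.77
position: [0.3424, -0.2014, 0.2398]
tool_rot: [[0.197, 0.98, 0.0], [0.98, -0.197, 0.0], [0.0, -0.0, -1.0]]
ft_force: [0.8, 0.4, 0.2]
grip_width: 0.0427
gripper_force: 0.0
time_s: 1.35
position: [0.4245, 0.0043, 0.2396]
tool_rot: [[-0.319, 0.948, -0.0], [0.948, 0.319, 0.001], [0.001, -0.0, -1.0]]
ft_force: [0.0, -0.6, 0.2]
grip_width: 0.0427
gripper_force: 0.0
```

```bash
python3 -m handwheel '1.5 3.7 0 0 0 0 .5;3 7.4 0 0 0 0 .5;4.5 11 0 0 0 0 .5;6 14.5 0 0 0 0 .5;7.5 17.5 0 0 0 0 .5;8.6 20.1 0 0 0 0 .5;8.6 20.1 0 0 0 0 .5;8.6 20.1 0 0 0 0 .5'
python3 - <<'E'
from rig import *
import cv2,numpy as np,pickle
print(status.observe()["position"]); T=[]
d={}
for n,(u,v) in(("top",(155,150)),("scene",(291,144))):
    i=get_image(n); d[n]=i; T.append(cv2.resize(i["color"][v:v+100,u:u+80,::-1],(400,500),interpolation=cv2.INTER_CUBIC))
pickle.dump(d,open("d1.pkl","wb")); cv2.imwrite("pics/above.png",np.hstack(T))
E
```

```text
time_s: 2.02
position: [0.5103, 0.2024, 0.2391]
tool_rot: [[-0.315, 0.949, -0.001], [0.949, 0.315, -0.001], [-0.0, -0.001, -1.0]]
ft_force: [0.7, -0.3, -0.3]
grip_width: 0.0428
gripper_force: 0.0
[0.51030675 0.20244364 0.23913652]
```

View pics/above.png

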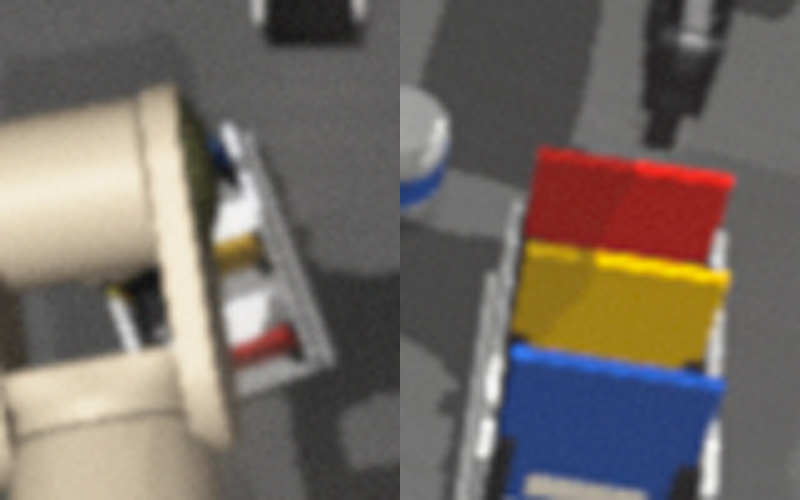

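The crop shows the fingertips over the middle slot, at about (660,145) in the right tile, with the yellow top edge below at y ≈ 255. The tool is aligned, so I'll descend with the fingers half open, about 17 mm clear on each side.

```bash
python3 -m handwheel '0 .2 -2 0 0 0 .5;.1 .3 -4.5 0 0 0 .5;.1 .35 -7 0 0 0 .5;.1 .35 -9 0 0 0 .5;.1 .35 -9.5 0 0 0 .5;.1 .35 -9.5 0 0 0 .5'; python3 -m handwheel '0 0 -1 0 0 0 .5;0 0 -2 0 0 0 .5;0 0 -3 0 0 0 .5;0 0 -4 0 0 0 .5;0 0 -4.8 0 0 0 .5;0 0 -5.2 0 0 0 .5;0 0 -5.2 0 0 0 .5;0 0 -5.2 0 0 0 .5';  python3 - <<'E'
from rig import *
import cv2,numpy as np
v,u=140,281
i=get_image("scene"); cv2.imwrite("pics/down.png",cv2.resize(i["color"][v:v+100,u:u+100,::-1],(600,600),interpolation=cv2.INTER_CUBIC))
E
```

```text
time_s: 2.62
position: [0.5107, 0.2048, 0.1442]
tool_rot: [[-0.313, 0.95, -0.002], [0.95, 0.313, -0.001], [0.0, -0.002, -1.0]]
ft_force: [0.4, -0.5, 0.5]
grip_width: 0.0424
gripper_force: 0.0
time_s: 3.28
position: [0.5113, 0.2061, 0.0929]
tool_rot: [[-0.315, 0.949, -0.0], [0.949, 0.315, 0.0], [0.0, -0.0, -1.0]]
ft_force: [1.3, -0.3, 0.2]
grip_width: 0.0425
gripper_force: 0.0
```

View pics/down.png

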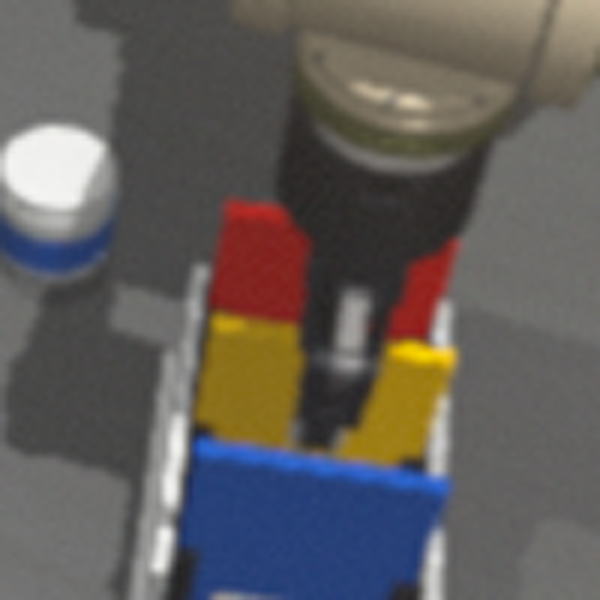

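The fingers straddle the yellow panel near its middle, with one finger in front at about (335,400), and nothing else is touched. Closing now.

```bash
python3 -m handwheel '0 0 0 0 0 0 .3;0 0 0 0 0 0 .2;0 0 0 0 0 0 .1;0 0 0 0 0 0 .05;0 0 0 0 0 0 0;0 0 0 0 0 0 0;0 0 0 0 0 0 0;0 0 0 0 0 0 0' 70
```

```text
time_s: 4.0
position: [0.5112, 0.206, 0.0933]
tool_rot: [[-0.315, 0.949, 0.0], [0.949, 0.315, 0.0], [-0.0, 0.0, -1.0]]
ft_force: [-1.8, -1.6, 5.7]
grip_width: 0.0071
gripper_force: 69.0
```

```bash
python3 -m handwheel '0 0 .3 0 0 0 0;0 0 .8 0 0 0 0;0 0 1.4 0 0 0 0;0 0 2 0 0 0 0;0 0 2.6 0 0 0 0;0 0 3.2 0 0 0 0;0 0 3.8 0 0 0 0;0 0 4.4 0 0 0 0'; python3 -m handwheel '0 0 1 0 0 0 0;0 0 2 0 0 0 0;0 0 3 0 0 0 0;0 0 4 0 0 0 0;0 0 5 0 0 0 0;0 0 6.2 0 0 0 0;0 0 7.4 0 0 0 0;0 0 8.6 0 0 0 0';python3 -m handwheel '0 0 1 0 0 0 0;0 0 1 0 0 0 0;0 0 1 0 0 0 0'
```

```text
time_s: 4.67
position: [0.5111, 0.206, 0.1375]
tool_rot: [[-0.315, 0.949, -0.0], [0.949, 0.315, -0.0], [-0.0, -0.0, -1.0]]
ft_force: [-0.3, -0.1, -2.0]
grip_width: 0.0072
gripper_force: 68.0
time_s: 5.33
position: [0.5112, 0.2061, 0.2242]
tool_rot: [[-0.315, 0.949, 0.0], [0.949, 0.315, 0.0], [-0.0, 0.0, -1.0]]
ft_force: [0.6, -0.0, -2.1]
grip_width: 0.0072
gripper_force: 68.0
time_s: 5.58
position: [0.5113, 0.206, 0.2334]
tool_rot: [[-0.315, 0.949, 0.001], [0.949, 0.315, 0.0], [-0.0, 0.001, -1.0]]
ft_force: [0.7, 0.8, -1.6]
grip_width: 0.007
gripper_force: 68.2
```

The panel is out, with a weight of about 2 N and its foot at z ≈ 0.15. Next I'll carry it to a point about 30 mm in front of the fence: dx +7.2, dy -44.3, turn -28.5°.

```bash
python3 -m handwheel '.3 -1.5 0 0 0 -1 0;.7 -4.5 0 0 0 -3 0;1.2 -8 0 0 0 -6 0;2 -11.5 0 0 0 -9 0;2.6 -15 0 0 0 -12 0;3.2 -18.5 0 0 0 -15 0;3.8 -22 0 0 0 -18 0;4.4 -25.5 0 0 0 -21 0'; python3 -m handwheel '.6 -3.5 0 0 0 -2 0;1.2 -7 0 0 0 -4 0;1.8 -10.5 0 0 0 -6 0;2.2 -13.5 0 0 0 -7 0;2.5 -16 0 0 0 -7.5 0;2.7 -18 0 0 0 -7.5 0;2.8 -18.8 0 0 0 -7.5 0;2.8 -18.8 0 0 0 -7.5 0';python3 -m handwheel '0 0 0 0 0 0 0;0 0 0 0 0 0 0'
python3 - <<'E'
from rig import *
import cv2,numpy as np,pickle
T=[];d={}
print(status.observe()["position"])
for n,(u,v) in(("top",(272,138)),("scene",(143,100))):
    i=get_image(n); d[n]=i
    t=cv2.resize(i["color"][v:v+100,u:u+80,::-1],(400,500),interpolation=cv2.INTER_CUBIC); T.append(t)
pickle.dump(d,open("d2.pkl","wb")); cv2.imwrite("pics/overbed.png",np.hstack(T))
E
```

```text
time_s: 6.25
position: [0.5549, -0.0506, 0.2322]
tool_rot: [[0.049, 0.999, -0.001], [0.999, -0.049, 0.0], [0.0, -0.001, -1.0]]
ft_force: [1.9, 0.0, -1.5]
grip_width: 0.0077
gripper_force: 68.3
time_s: 6.92
position: [0.5829, -0.2383, 0.2317]
tool_rot: [[0.178, 0.984, -0.001], [0.984, -0.178, 0.001], [0.001, -0.002, -1.0]]
ft_force: [1.0, 0.6, -2.3]
grip_width: 0.0075
gripper_force: 68.2
time_s: 7.08
position: [0.5832, -0.2356, 0.2329]
tool_rot: [[0.175, 0.985, -0.0], [0.985, -0.175, 0.001], [0.0, -0.0, -1.0]]
ft_force: [-0.1, 0.1, -1.7]
grip_width: 0.0073
gripper_force: 68.2
[ 0.58316172 -0.23555348  0.23287683]
```

View pics/overbed.png

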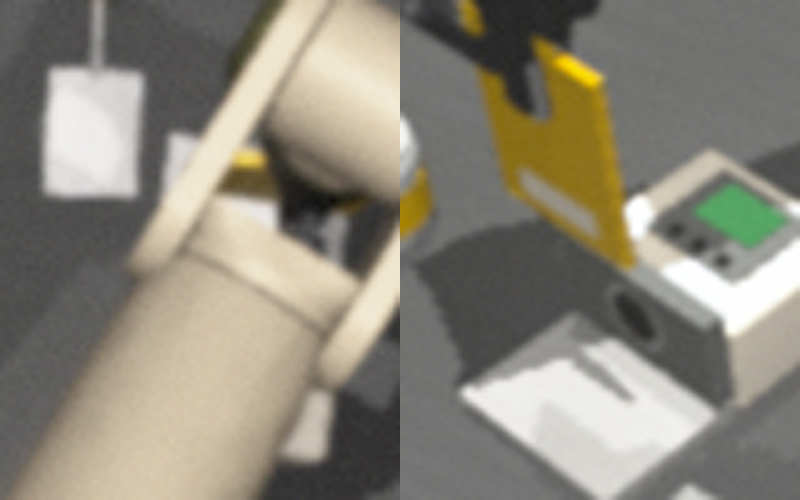

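The scene tile shows the panel upright over the bed, with foot corners at about (508,188) and (614,262) and the top +y corner at about (603,75). I'll compare these with where they should project.

Run:
```python
from h import *
s=lambda x,y:[143+(x-400)/5-.4,100+y/5-.4]
z=.2329-.0933+.010
p=[.5832,-.2356,np.radians(-10.1)]
for P,uv in(([.004,-.05,z],s(508,188)),([.004,.05,z],s(614,264)),([.004,.05,z+.125],s(603,83))): print(proj("scene",T(p,P)),uv)
# fence prediction check at window
print(proj("scene",T([.5494,-.2306,np.radians(-10.1)],[0,0,.053])),s(637,314))
```

```text
[163.22066184 137.8879698 ] [164.2, 137.2]
[187.57704758 154.56775951] [185.4, 152.4]
[180.42233161 117.10332271] [183.2, 116.19999999999999]
[190.06940269 163.36798683] [190.0, 162.4]
```

Agreement is within about 2 px (roughly 4 mm). I'll lower to just above the bed, then feel for contact.

```bash
python3 -m handwheel '0 0 -1 0 0 0 0;0 0 -2.5 0 0 0 0;0 0 -4 0 0 0 0;0 0 -6 0 0 0 0;0 0 -8 0 0 0 0;0 0 -10 0 0 0 0;0 0 -11.5 0 0 0 0;0 0 -12.3 0 0 0 0';  python3 -m handwheel '0 0 -.1 0 0 0 0;0 0 -.2 0 0 0 0;0 0 -.3 0 0 0 0;0 0 -.4 0 0 0 0;0 0 -.5 0 0 0 0;0 0 -.6 0 0 0 0;0 0 -.7 0 0 0 0;0 0 -.7 0 0 0 0'
```

```text
time_s: 7.85
position: [0.5823, -0.2358, 0.1073]
tool_rot: [[0.176, 0.984, -0.003], [0.984, -0.176, 0.002], [0.001, -0.003, -1.0]]
ft_force: [0.3, -0.7, -1.4]
grip_width: 0.007
gripper_force: 68.2
time_s: 8.52
position: [0.5832, -0.237, 0.1028]
tool_rot: [[0.177, 0.984, -0.0], [0.984, -0.177, 0.0], [0.0, -0.0, -1.0]]
ft_force: [-0.5, -0.2, -1.1]
grip_width: 0.0072
gripper_force: 68.2
```

```bash
python3 -m handwheel '0 0 -.1 0 0 0 0;0 0 -.2 0 0 0 0;0 0 -.2 0 0 0 0';  python3 -m handwheel '0 0 -.1 0 0 0 0;0 0 -.1 0 0 0 0;0 0 -.1 0 0 0 0'
```

```text
time_s: 8.77
position: [0.5831, -0.2369, 0.1006]
tool_rot: [[0.177, 0.984, -0.0], [0.984, -0.177, 0.0], [0.0, -0.0, -1.0]]
ft_force: [-0.4, -1.1, -1.9]
grip_width: 0.0074
gripper_force: 68.2
time_s: 9.02
position: [0.5832, -0.237, 0.0998]
tool_rot: [[0.177, 0.984, -0.0], [0.984, -0.177, 0.0], [0.0, -0.0, -1.0]]
ft_force: [-0.0, -0.2, -2.1]
grip_width: 0.007
gripper_force: 68.2
```

```bash
python3 -m handwheel '-.3 .05 0 0 .2 0 0;-.8 .14 0 .1 .4 0 0;-1.2 .21 0 .1 .6 0 0;-1.5 .27 0 .1 .8 0 0;-1.8 .32 0 .2 1 0 0;-2.1 .37 0 .2 1 0 0;-2.2 .39 0 .2 1 0 0;-2.2 .39 0 .2 1 0 0'; python3 -m handwheel '-.1 .02 0 0 0 0 0;-.2 .04 0 0 0 0 0;-.2 .04 0 0 0 0 0'
```

```text
time_s: 9.68
position: [0.561, -0.233, 0.1]
tool_rot: [[0.177, 0.984, -0.017], [0.984, -0.177, 0.004], [0.0, -0.018, -1.0]]
ft_force: [0.1, -0.1, -1.5]
grip_width: 0.0072
gripper_force: 68.2
time_s: 9.93
position: [0.5591, -0.2326, 0.0999]
tool_rot: [[0.176, 0.984, -0.018], [0.984, -0.176, 0.004], [0.0, -0.018, -1.0]]
ft_force: [0.2, -0.3, -2.1]
grip_width: 0.0073
gripper_force: 68.2
```

```bash
python3 -m handwheel '-.1 .02 0 0 0 0 0;-.2 .04 0 0 0 0 0;-.2 .04 0 0 0 0 0'
```

```text
time_s: 10.18
position: [0.557, -0.2322, 0.0999]
tool_rot: [[0.177, 0.984, -0.018], [0.984, -0.177, 0.004], [0.0, -0.018, -1.0]]
ft_force: [-0.1, -0.3, -1.7]
grip_width: 0.0072
gripper_force: 68.2
```

```bash
python3 -m handwheel '-.1 .02 0 0 0 0 0;-.1 .02 0 0 0 0 0'; python3 -m handwheel '-.1 .02 0 0 0 0 0;-.1 .02 0 0 0 0 0'; python3 -m handwheel '-.1 .02 0 0 0 0 0;-.1 .02 0 0 0 0 0'
```

```text
time_s: 10.35
position: [0.5563, -0.2321, 0.0999]
tool_rot: [[0.177, 0.984, -0.017], [0.984, -0.177, 0.003], [0.0, -0.017, -1.0]]
ft_force: [0.6, -0.7, -2.3]
grip_width: 0.0069
gripper_force: 68.2
time_s: 10.52
position: [0.5557, -0.2321, 0.1]
tool_rot: [[0.177, 0.984, -0.016], [0.984, -0.177, 0.003], [-0.0, -0.016, -1.0]]
ft_force: [3.6, -0.8, -3.9]
grip_width: 0.0073
gripper_force: 68.3
time_s: 10.68
position: [0.5552, -0.232, 0.1]
tool_rot: [[0.177, 0.984, -0.014], [0.984, -0.177, 0.002], [-0.0, -0.014, -1.0]]
ft_force: [6.2, -0.9, -4.6]
grip_width: 0.0072
gripper_force: 68.6
```

The fence is in contact, and force builds at about 3 N per mm. Now pressing down.

```bash
python3 -m handwheel '0 0 -.1 0 0 0 0;0 0 -.1 0 0 0 0'; python3 -m handwheel '0 0 -.1 0 0 0 0;0 0 -.1 0 0 0 0';python3 -m handwheel '0 0 -.05 0 0 0 0;0 0 -.05 0 0 0 0'
```

```text
time_s: 10.85
position: [0.5554, -0.2321, 0.0996]
tool_rot: [[0.177, 0.984, -0.014], [0.984, -0.177, 0.002], [-0.0, -0.014, -1.0]]
ft_force: [5.6, -1.1, -1.3]
grip_width: 0.007
gripper_force: 69.0
time_s: 11.02
position: [0.5554, -0.2321, 0.0987]
tool_rot: [[0.177, 0.984, -0.014], [0.984, -0.177, 0.002], [-0.001, -0.014, -1.0]]
ft_force: [5.7, -1.1, 1.7]
grip_width: 0.0073
gripper_force: 69.3
time_s: 11.18
position: [0.5554, -0.2321, 0.0984]
tool_rot: [[0.177, 0.984, -0.014], [0.984, -0.177, 0.002], [-0.001, -0.014, -1.0]]
ft_force: [5.0, -0.2, 1.4]
grip_width: 0.0067
gripper_force: 69.6
```

```bash
python3 -m handwheel '0 0 -.1 0 0 0 0;0 0 -.1 0 0 0 0'; python3 -m handwheel '0 0 -.1 0 0 0 0;0 0 -.1 0 0 0 0'
```

```text
time_s: 11.35
position: [0.5556, -0.2322, 0.0983]
tool_rot: [[0.176, 0.984, -0.013], [0.984, -0.176, 0.001], [-0.001, -0.013, -1.0]]
ft_force: [3.6, 0.2, 8.1]
grip_width: 0.0071
gripper_force: 70.5
time_s: 11.52
position: [0.5557, -0.2321, 0.0983]
tool_rot: [[0.176, 0.984, -0.012], [0.984, -0.176, 0.001], [-0.001, -0.012, -1.0]]
ft_force: [2.1, 2.5, 16.1]
grip_width: 0.0073
gripper_force: 71.7
```

```bash
python3 -m handwheel '-.1 .02 0 0 0 0 0;-.2 .04 0 0 0 0 0;-.2 .04 0 0 0 0 0'; python3 -m handwheel '-.1 .02 0 0 0 0 0;-.2 .04 0 0 0 0 0;-.2 .04 0 0 0 0 0'
```

```text
time_s: 11.77
position: [0.5548, -0.232, 0.0983]
tool_rot: [[0.177, 0.984, -0.009], [0.984, -0.177, -0.0], [-0.002, -0.009, -1.0]]
ft_force: [7.6, 0.8, 11.5]
grip_width: 0.0069
gripper_force: 71.1
time_s: 12.02
position: [0.5546, -0.232, 0.0984]
tool_rot: [[0.177, 0.984, -0.004], [0.984, -0.177, -0.001], [-0.002, -0.004, -1.0]]
ft_force: [16.5, -0.5, 7.5]
grip_width: 0.0072
gripper_force: 70.4
```

```bash
python3 -m handwheel '0 0 -.1 0 0 0 0;0 0 -.1 0 0 0 0;0 0 -.1 0 0 0 0'; python3 -m handwheel '-.1 .02 -.05 0 0 0 0;-.1 .02 -.05 0 0 0 0;-.1 .02 -.05 0 0 0 0;-.1 .02 -.05 0 0 0 0;-.1 .02 -.05 0 0 0 0;-.1 .02 -.05 0 0 0 0'
python3 - <<'E'
from rig import *
import cv2,numpy as np
u,v=133,100
i=get_image("scene"); cv2.imwrite("pics/press.png",cv2.resize(i["color"][v:v+100,u:u+100,::-1],(600,600),interpolation=cv2.INTER_CUBIC)); print(status.observe()["ft_force"])
E
```

```text
time_s: 12.27
position: [0.5546, -0.232, 0.0983]
tool_rot: [[0.176, 0.984, -0.004], [0.984, -0.176, -0.002], [-0.003, -0.004, -1.0]]
ft_force: [13.3, 0.8, 15.0]
grip_width: 0.0071
gripper_force: 71.6
time_s: 12.77
position: [0.5546, -0.2321, 0.0983]
tool_rot: [[0.176, 0.984, -0.001], [0.984, -0.176, -0.003], [-0.003, -0.001, -1.0]]
ft_force: [17.9, 2.1, 16.2]
grip_width: 0.0073
gripper_force: 71.7
[17.75846265  0.58309212 14.78141725]
```

View pics/press.png

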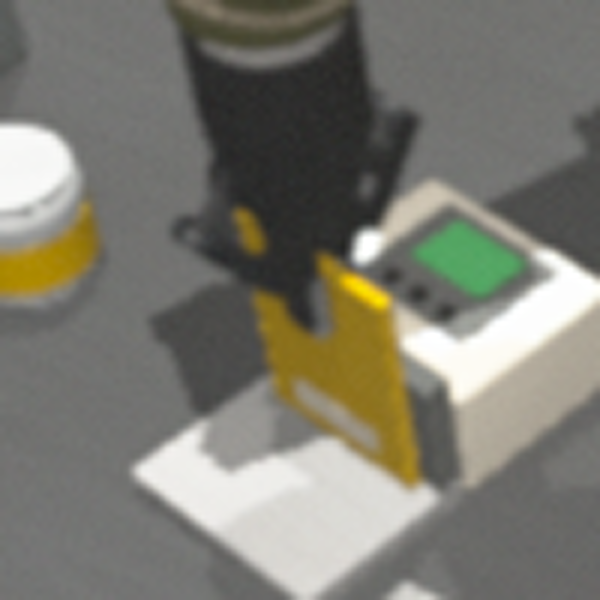

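The panel stands on the bed against the fence, with foot corners at about (280,395) and (412,487). I'll check lateral centring numerically before handing in.

Run:
```python
from h import *
p=[.5494,-.2306,np.radians(-10.1)]
c=lambda P:((proj("scene",T(p,P))-[133,100]+.5)*6).round()
for y in(-.06,-.05,-.04,.04,.05,.06): print(y,c([.008,y,.015]))
print("top +y front",c([.008,.05,.14]),"tilted 4deg",c([.017,.05,.14]))
q=np.array([.5546,-.2321])-p[:2]; a=p[2]; print("TCP in reader",q@[np.cos(a),np.sin(a)],q@[-np.sin(a),np.cos(a)])
```

```text
-0.06 [265. 388.]
-0.05 [278. 398.]
-0.04 [291. 407.]
0.04 [398. 483.]
0.05 [412. 493.]
0.06 [426. 503.]
top +y front [382. 310.] tilted 4deg [367. 320.]
TCP in reader 0.005382466625005034 -0.0005648477942833262
```

Centring is within about 2 mm. The panel is upright, with about 18 N on the fence and 15 N on the bed, so I'm handing in.

```bash
python3 -m handwheel '0 0 0 0 0 0 0;0 0 0 0 0 0 0;0 0 0 0 0 0 0'; python3 -c "
from rig import env; print(env.close_job())"
```

```text
time_s: 13.07
position: [0.5546, -0.2321, 0.0983]
tool_rot: [[0.176, 0.984, -0.001], [0.984, -0.176, -0.003], [-0.003, -0.001, -1.0]]
ft_force: [18.5, 1.6, 15.8]
grip_width: 0.007
gripper_force: 71.7
the job is handed in; nothing more can be done
None
```

I handed the job in at about 13 s with the yellow panel still gripped: it stands upright and centred over the window, pressed at about 18 N towards the fence and 16 N down onto the bed by the wrist sensor; the hand-in returned no verdict.

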